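Prime the bench lubricator by one full turn of its crank

ROBOT

A 6-joint arm with a two-finger parallel gripper is mounted at the origin on the work surface. World frame = base frame: x ahead of the robot, y to its left, z up, the work surface at z = 0. Lengths are in mm, angles in degrees, forces in N, time in s.
With the tool pointing down it reaches from about 300 to 875 mm from the base axis. Payload 6.4 kg.
Tool frame: the origin (TCP) lies at the very end of the fingers, on their centre line; the grasp point (between the pads) lies 19 mm behind it; z points along the fingers, y is the line along which they close (so a half turn about z gives the same grasp; the last joint's range is limited). The gripper opens to 85 mm and grips with 20 to 120 N. Pads are 22 mm wide; open, the fingers measure 114 mm over their backs; the gripper's body (76 mm by 85 mm) begins 54 mm behind the grasp point. The pads swing forward as they close: fully open they stand 13 mm farther back than shut.
Start: joints at [-87.221, 10.359, 92.074, -0, 77.567, -11.82], TCP at [144.945, -556.446, 231.288] pointing down, gripper open.
Joint ranges: [-171.53, 171.53], [-51.25, 118.39], [17.06, 147.69], [-65.23, 245.23], [0, 150.52], [-178.68, 178.68]. Speed limits (degrees/s): [147.25, 147.25, 172.46, 180, 180, 180].

INTERFACE

Orientations are given as a 3x3 rotation matrix whose columns are the frame's x, y, z axes.
In Python, from bench import robot gives the robot as it stands. The module is installed in compiled form; this text tells all that it offers.
- The arm moves only by the shell command python3 -m crank 'ROWS'. ROWS is JSON, a list of rows, each an object with "rot": the turn, a rotation vector about the tool's x, y, z normalised to -1 to 1, where 1 is pi rad, a list of three; "slide": the shift along the tool's x, y, z normalised to -1 to 1, where 1 is 0.15 m, a list of three; "fingers": the closure, from -1 (fully open) to 1 (shut). A call has 1 to 10 rows; each row is the pose to reach, as a shift and turn from the pose commanded when the call began, along the tool's axes at that moment, turning the shorter way round; what a row does not reach only later rows make up. A row lasts 1/12 s, in which the tool goes at most 41.7 mm and 7.16 degrees, less where a joint would pass 70% of its speed; a pose out of reach is approached as far as the arm can. A call with a number of a shift or a turn outside -1 to 1 is refused whole. A call with a gripper value outside its range is refused whole. The fingers move at their own pace and stop on an object; the grip force is fixed at half the most. Time passes only in rows, so rows that repeat a pose let the fingers close. It gives the time, the measured TCP pose, the force, the opening and the grip force at its end, in the units of the state.
- robot.observe(): the state, without advancing time (a new reading comes with each control period).
- robot.capture(name): name is "scene" or "top" or "wrist"; returns the picture (400x640x3 uint8, red, green, blue); there is no depth.
- robot.camera_params(name): a dict with "K" (3x3 intrinsics, pixels), "world_from_camera" (4x4, takes a point from camera to world coordinates). Camera axes: x right, y up, looking along -z (the intrinsics and any distortion apply to the point x, -y, -z); pixel columns grow to the right and rows downward; lengths in mm; the calibration is good to about 2 mm. A picture is of the moment at which its call begins: read the wrist's pose just before it. camera_params takes no time and is no camera call; for the wrist camera it gives the pose at the moment of the call.
- robot.hand_in(): hands the job in; it is judged then, once.
Trained networks look in the newest picture that a camera, given by its name, has taken for a name from the list of things; names that differ only in an ending like _2 or _b are one class to them, and where a whole thing is asked for, a point or a joint stands for the part that bears it (a point fixed in the world has none). Each returns a list of dicts, best first, with "conf" (0 to 1); they miss things now and then, are a little off and sometimes report something else, mostly with a low value. They report only what shows in the picture. A call takes as long as a camera call.
- robot.boxes_of(camera, target): "rect" ([left, top, right, bottom] as shares, 0 to 1, of the picture: columns of its width, rows of its height, round what is visible of it).
The state is a dict: "time": time; "joints": joint angles; "joint_vel": joint speeds; "joint_efforts": joint torques, N m; "ee_pos": TCP position; "orientation": TCP orientation; "contact_force": force on the tool from outside, world axes, zero at the start; "wrist_torque": the same for the moment, N m; "opening": finger opening in mm; "finger_force": force on a finger pad.
Only numpy, scipy, OpenCV 4.12 (cv2) and the standard library are available. Lean on these libraries where they do the work, as an engineer would, in place of code of your own. Each camera call takes 0.05 s, during which the arm holds its last target. There are 200 camera calls.

TASK

The crank of the little lubricator pump has to be wound, but two of the four pieces standing round it are in its path: stand those two upright in the steel parts tray, set down softly (not pressed with over 40 N, not dropped from over 10 mm), and leave the other two where they are. Then wind the crank clockwise (seen from above) past the index post and on through one more full turn, so that it stops pointing at the index post again, and let go.

Things in the scene. Friction and masses are not known exactly. Their poses are not given: they have to be found in the camera images.
- pump: fixed pump; origin on the bench under the crank's vertical axis. Grey casing 80 mm across, 44 high, on a 104 mm round foot; a 40 mm wide foot strip runs along its -x to the square index post. Above: dark 110 mm spoked flywheel (z 50 to 66 mm), then a flat steel crank arm, 22 wide (z 72 to 86 mm, tip 124 mm from the axis). Includes flywheel and crank.
- axis (a point): point on the crank's vertical axis, 90 mm above the bench (top of the hub)
- handle (a point): middle of the upright round wooden crank handle, 110 mm from the axis and 130 mm above the bench; the handle is 24 mm thick, reaches from 90 to 162 mm above the bench and spins freely on its own pin, so it can be held at a fixed hand angle all the way round
- index (a point): top of the steel index post, 90 mm above the bench, 150 mm from the axis: the crank points at it at the end
- crank (a joint): crank angle in rad, growing clockwise seen from above: 0 = points at the index post, 6.283 = points at it again a full turn later. It starts between -1.1 and -0.1 (short of the post), has end stops at -1.5 and 6.9, needs about 0.25 N m and stays where it is left.
- oiler: loose copper oil can, round, 60 mm across up to 74 mm, then tapering to a short spout 100 mm high; about 0.3 kg; origin at the centre of its underside, z up
- block: loose brown wooden block, 46 x 46 mm, 98 mm high, standing; about 0.22 kg; origin at the centre of its underside, x and y square to its sides
- roller: loose bright steel roller standing on end, 54 mm across up to 82 mm, with a 26 mm boss on top to 96 mm; about 0.45 kg; origin at the centre of its underside
- tin: loose grey metal tin, 60 mm across up to 76 mm, its lid 54 mm across to 92 mm high; about 0.35 kg; origin at the centre of its underside
- tray: fixed shallow open steel parts tray, 280 mm (its x) by 170 mm (its y), 30 mm high, walls and floor 6 mm thick (let a piece go 3 to 6 mm above the floor rather than pressing it down); stands left or right of the pump (a fixed green toolbox, 284 x 154 mm, 110 mm high with its handle, stands on the other side); origin at the centre of its underside
- gear: loose steel gear blank lying in the tray, 68 mm across the teeth, 20 mm high with a 28 mm boss to 28 mm; a bystander, origin at the centre of its underside
- hammer: loose hammer, 200 mm, lying behind on the bench's left; a bystander
- spanner: loose spanner, 170 mm, lying behind on the bench's right; a bystander

How it is judged:
By the outcome, as a careful person would: the job done as asked, in the order asked, and still so for the second after the job is handed in, with the robot touching nothing.
It also fails if it takes over 72 s, if anything falls off the work surface, if the arm or the gripper's body presses on something with over 40 N, if the wrist force passes 120 N, or if a joint passes its speed limit or range.

## Working session

There is one attempt and no reset: what is moved stays moved. The work goes in short steps, Python scripts to look and compute and a shell command to move; the robot and the scene stay as the last step left them, time stands still between calls to the robot, and variables do not carry over. Pictures are saved under pics/ and viewed, at most 10 in all, crops included, and the job is handed in when it is done.

```bash
mkdir -p pics
python3 - <<'E'
from bench import robot
import cv2,numpy as np
s=robot.observe();print(s)
for c in("scene","top"):
    im=robot.capture(c);cv2.imwrite(f"pics/{c}1.png",im[:,:,::-1])
    p=robot.camera_params(c);print(c,np.round(p["K"],1).tolist(),np.round(p["world_from_camera"],3).tolist(),[k for k in p])
    for t in("pump","handle","index","oiler","block","roller","tin","tray","gear"):
        try:
            for b in robot.boxes_of(c,t)[:2]: 
                r=np.array(b["rect"])*[640,400,640,400];print(c,t,round(b["conf"],2),r.round(1).tolist())
        except Exception as e: print(t,e)
E
```

```text
{'time': 0.0, 'joints': array([-8.72201054e+01,  1.04017599e+01,  9.21308140e+01, -6.63961646e-05,
        7.75679244e+01, -1.18185375e+01]), 'joint_vel': array([-0.0610951 ,  0.07668268, -0.00412486,  0.18864085,  0.01653315,
       -0.07347652]), 'joint_efforts': array([-1.33171612e-03, -4.44873726e+01, -3.51338446e+01, -3.38167310e-04,
        9.09426453e-03, -1.48156943e-05]), 'ee_pos': array([ 144.92950357, -555.87039598,  230.39257046]), 'orientation': array([[ 9.67716020e-01,  2.52043045e-01, -8.61993264e-05],
       [ 2.52042806e-01, -9.67714501e-01,  1.75190702e-03],
       [ 3.58139644e-04, -1.71707441e-03, -9.99998462e-01]]), 'contact_force': array([ 0.13139669, -0.15426616, -0.07263734]), 'wrist_torque': array([0.05834478, 0.05364736, 0.01997657]), 'finger_force': 0.0, 'opening': 85.25640038266349}
scene [[379.6, 0.0, 323.4], [0.0, 379.6, 206.5], [0.0, 0.0, 1.0]] [[0.887, -0.25, 0.389, 916.849], [0.462, 0.48, -0.746, -627.87], [-0.001, 0.841, 0.541, 571.947], [0.0, 0.0, 0.0, 1.0]] ['K', 'world_from_camera']
scene pump 0.7 [264.4, 178.6, 345.1, 260.2]
scene handle 0.79 [26
[... 429 characters left out ...]
, 178.3]
top [[400.3, 0.0, 315.2], [0.0, 400.3, 203.8], [0.0, 0.0, 1.0]] [[-0.011, 0.981, -0.193, 368.511], [-1.0, -0.008, 0.012, 4.616], [0.01, 0.193, 0.981, 1241.777], [0.0, 0.0, 0.0, 1.0]] ['K', 'world_from_camera']
top pump 0.7 [291.8, 198.1, 329.2, 271.5]
top handle 0.88 [294.3, 196.3, 331.2, 256.9]
top handle 0.24 [255.1, 159.2, 278.1, 181.9]
top index 0.72 [290.6, 196.8, 330.5, 266.9]
top oiler 0.85 [303.6, 171.2, 321.7, 193.3]
top block 0.87 [351.7, 161.2, 366.8, 180.0]
top roller 0.66 [256.4, 157.7, 278.4, 179.7]
top roller 0.37 [292.5, 198.4, 330.0, 255.5]
top tin 0.91 [262.6, 202.8, 284.7, 222.4]
top tray 0.93 [157.6, 208.9, 219.5, 304.4]
top gear 0.95 [176.8, 219.4, 203.8, 244.6]
```

Run:
```python
import cv2
a=cv2.imread("pics/scene1.png")[120:340,230:450];b=cv2.imread("pics/top1.png")[130:330,130:430]
cv2.imwrite("pics/s2.png",cv2.resize(a,None,fx=2.7,fy=2.7,interpolation=3));cv2.imwrite("pics/t2.png",cv2.resize(b,None,fx=2.6,fy=2.6,interpolation=3))
```

```text
(no output)
```

View pics/s2.png

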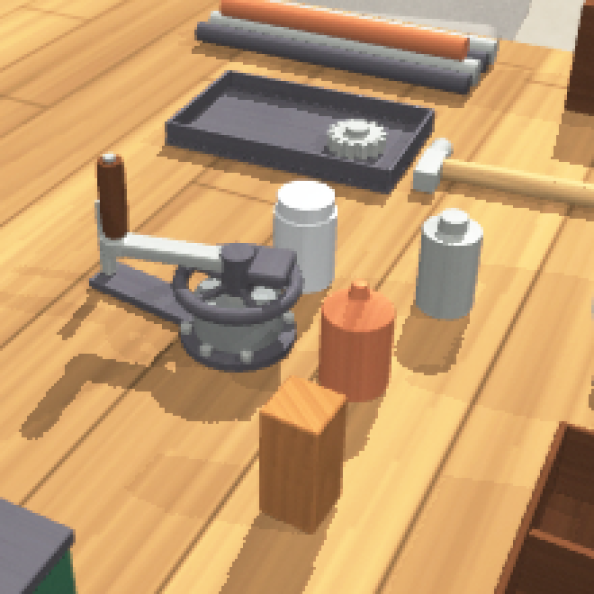

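View pics/t2.png

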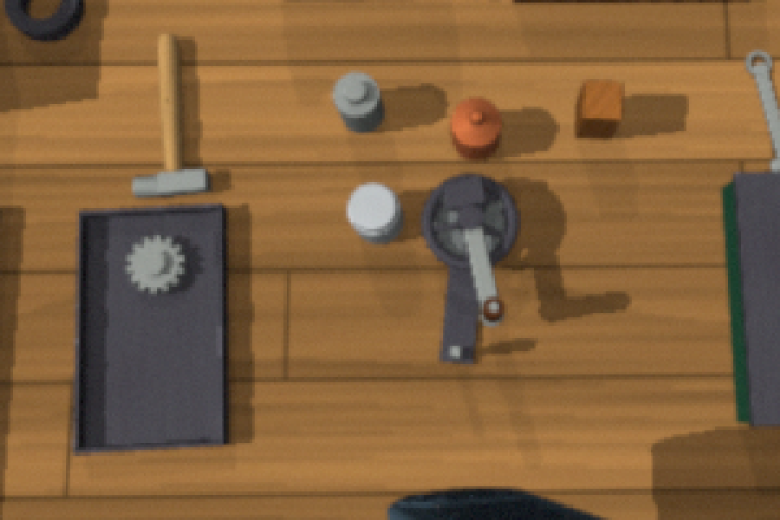

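The scene view shows the block nearest, the oiler (about 358,340 in the crop), the roller behind it, the tin beside the flywheel, the crank near the post, and the tray with the gear at the back left. The top view shows the tray on the left, the tin at (375,213), the oiler at (476,128), the handle at (492,308) and the post at (457,352). The crank stands just right of the post.

Next I fit the positions from both views.

```bash
cat > h.py <<'E'
from bench import robot
import numpy as np,cv2
from scipy.optimize import least_squares
def proj(p,X):
    T=np.linalg.inv(p["world_from_camera"]);X=np.atleast_2d(X)
    c=X@T[:3,:3].T+T[:3,3];K=p["K"]
    return np.c_[K[0,0]*c[:,0]/-c[:,2]+K[0,2],K[1,1]*-c[:,1]/-c[:,2]+K[1,2]]
def ray(p,uv):
    T=np.array(p["world_from_camera"]);K=p["K"]
    d=T[:3,:3]@np.array([(uv[0]-K[0,2])/K[0,0],-(uv[1]-K[1,2])/K[1,1],-1]);return T[:3,3],d
def plane(p,uv,z):
    o,d=ray(p,uv);return (o+d*(z-o[2])/d[2]).round(1)
def tri(obs):
    A=[];b=[]
    for p,uv in obs:
        o,d=ray(p,uv);d/=np.linalg.norm(d);M=np.eye(3)-np.outer(d,d);A.append(M);b.append(M@o)
    return np.linalg.lstsq(np.vstack(A),np.hstack(b),rcond=None)[0].round(1)
a=np.linspace(0,2*np.pi,40,endpoint=False);C=np.c_[np.cos(a),np.sin(a)]
S=dict(oiler=[(30,0),(30,.74),(5,1)],roller=[(27,0),(27,.854),(13,.854),(13,1)],tin=[(30,0),(30,.826),(27,.826),(27,1)],block=[(0,0),(0,1)])
H=dict(oiler=100,roller=96,tin=92,block=98)
def model(n,x,y,h,yaw=0):
    if n=="block":
        q=np.radians(yaw);R=np.array([[np.cos(q),-np.sin(q)],[np.sin(q),np.cos(q)]])
        c=np.array([[1,1],[1,-1],[-1,1],[-1,-1]])*23@R.T
        return np.vstack([np.c_[c+[x,y],np.full(4,z)] for z in(0,h)])
    return np.vstack([np.c_[C*r+[x,y],np.full(40,z*h)] for r,z in S[n]])
def box(uv): return np.r_[uv.min(0),uv.max(0)]
def fit(n,obs,x0,yaw=0):
    f=lambda v:np.hstack([box(proj(p,model(n,v[0],v[1],v[2],yaw)))-r for p,r in obs])
    s=least_squares(f,[*x0,90]);return s.x.round(1),np.sqrt(np.mean(s.fun**2)).round(2)
E
python3 - <<'E'
from h import *
P={c:robot.camera_params(c) for c in("scene","top")}
B=dict(oiler=([346.2,226.5,375.1,269.4],[303.6,171.2,321.7,193.3]),block=([323.7,257.8,359.7,316.9],[351.7,161.2,366.8,180]),
roller=([383,200.5,409,238.7],[256.4,157.7,278.4,179.7]),tin=([331.2,188,355,228.9],[262.6,202.8,284.7,222.4]))
t=lambda u,v:(130+u/2.6,130+v/2.6)
s=lambda u,v:(230+u/2.7,120+v/2.7)
for n,(a,b) in B.items():
    x0=plane(P["top"],((b[0]+b[2])/2,(b[1]+b[3])/2),45)[:2]
    print(n,fit(n,[(P["scene"],a),(P["top"],b)],x0,0),"top-only",fit(n,[(P["top"],b)],x0,0))
print("handle top",tri([(P["top"],t(492,306)),(P["scene"],s(110,158))]))
print("post",tri([(P["top"],t(457,350)),(P["scene"],s(99,204))]),plane(P["top"],t(457,350),90))
print("hub",plane(P["top"],t(468,217),90),plane(P["scene"],s(238,250),90),"fly",plane(P["top"],t(470,220),66))
for c in[(79,212),(222,206),(227,442),(76,452)]:print("tray",plane(P["top"],t(*c),30))
print("gear",plane(P["top"],t(155,262),20))
for c in[(166,125),(231,72),(434,108),(388,190)]:
    print("tray sc",plane(P["scene"],s(*c),30))
E
```

```text
oiler (array([680.5,  -1.7,  87.7]), np.float64(1.41)) top-only (array([677.5,  -2.9,  57.2]), np.float64(0.48))
block (array([ 704.1, -144.9,   94.7]), np.float64(1.61)) top-only (array([ 714. , -150. ,   44.9]), np.float64(0.62))
roller (array([718.9, 137. ,  84.8]), np.float64(0.69)) top-only (array([718.1, 137.2,  82.4]), np.float64(0.87))
tin (array([582.2, 117.5,  83.8]), np.float64(1.21)) top-only (array([583. , 118.6,  36.7]), np.float64(0.77))
handle top [462.3 -16.8 162.2]
post [420.   19.9  86.1] [419.1  19.2  90. ]
hub [566.7   6.   90. ] [572.3   7.2  90. ] fly [567.3   3.8  66. ]
tray [587. 464.  30.]
tray [592.7 296.3  30. ]
tray [321.4 280.5  30. ]
tray [312.3 449.8  30. ]
gear [528.2 374.9  20. ]
tray sc [330.5 279.5  30. ]
tray sc [325.6 447.6  30. ]
tray sc [593.4 467.1  30. ]
tray sc [615.2 258.2  30. ]
```

```bash
R='{"rot":[0,0,0],"slide":[0.96,-0.68,0],"fingers":-1}'
python3 -m crank '[{"rot":[0,0,0],"slide":[0.96,-0.68,-0.3],"fingers":-1},{"rot":[0,0,0],"slide":[0.96,-0.68,-0.3],"fingers":-1},{"rot":[0,0,0],"slide":[0.96,-0.68,-0.3],"fingers":-1},{"rot":[0,0,0],"slide":[0.96,-0.68,-0.3],"fingers":-1},{"rot":[0,0,0],"slide":[0.96,-0.68,-0.3],"fingers":-1}]'
python3 -m crank '[{"rot":[0,0,0],"slide":[0.96,-0.68,0],"fingers":-1},{"rot":[0,0,0],"slide":[0.96,-0.68,0],"fingers":-1},{"rot":[0,0,0],"slide":[0.96,-0.68,0],"fingers":-1},{"rot":[0,0,0],"slide":[0.96,-0.68,0],"fingers":-1},{"rot":[0,0,0],"slide":[0.96,-0.68,0],"fingers":-1}]'
python3 -m crank '[{"rot":[0,0,0],"slide":[0.96,-0.68,0],"fingers":-1},{"rot":[0,0,0],"slide":[0.96,-0.68,0],"fingers":-1},{"rot":[0,0,0],"slide":[0.96,-0.68,0],"fingers":-1},{"rot":[0,0,0],"slide":[0.96,-0.68,0],"fingers":-1},{"rot":[0,0,0],"slide":[0.96,-0.68,0],"fingers":-1}]'
python3 -m crank '[{"rot":[0,0,0.081],"slide":[0.6,-0.68,0],"fingers":-1},{"rot":[0,0,0.081],"slide":[0.6,-0.68,0],"fingers":-1},{"rot":[0,0,0.081],"slide":[0.6,-0.68,0],"fingers":-1},{"rot":[0,0,0.081],"slide":[0.6,-0.68,0],"fingers":-1},{"rot":[0,0,0.081],"slide":[0.6,-0.68,0],"fingers":-1},{"rot":[0,0,0.081],"slide":[0.6,-0.68,0],"fingers":-1}]'
python3 - <<'E'
from h import *
s=robot.observe();print(s["time"],s["ee_pos"],s["orientation"].round(3).tolist(),s["joints"].round(1))
p=robot.camera_params("wrist");im=robot.capture("wrist");cv2.imwrite("pics/w1.png",im[:,:,::-1])
np.save("w1.npy",{k:np.array(v) for k,v in p.items()},allow_pickle=True)
print(np.round(p["K"],1).tolist(),np.round(p["world_from_camera"],3).tolist())
for t in("pump","handle","index","oiler","tin"):
    for b in robot.boxes_of("wrist",t)[:2]: print(t,round(b["conf"],2),(np.array(b["rect"])*[640,400,640,400]).round(1).tolist())
E
```

```text
time: 1.42
ee_pos: [261.3, -418.5, 277.9]
orientation: [[0.967, 0.255, 0.002], [0.255, -0.967, -0.001], [0.002, 0.001, -1.0]]
contact_force: [0.7, -0.7, -0.6]
opening: 85.3
finger_force: 0.0
time: 1.83
ee_pos: [374.9, -282.2, 276.6]
orientation: [[0.967, 0.256, 0.002], [0.256, -0.967, 0.001], [0.002, -0.001, -1.0]]
contact_force: [0.0, 0.0, -0.1]
opening: 85.4
finger_force: 0.0
time: 2.25
ee_pos: [488.4, -147.4, 276.5]
orientation: [[0.967, 0.256, 0.002], [0.256, -0.967, 0.001], [0.002, -0.001, -1.0]]
contact_force: [-0.7, 0.9, -0.8]
opening: 85.2
finger_force: 0.0
time: 2.75
ee_pos: [547.3, -29.7, 276.0]
orientation: [[1.0, 0.003, -0.001], [0.003, -1.0, -0.001], [-0.001, 0.001, -1.0]]
contact_force: [-0.7, -0.3, 0.4]
opening: 85.1
finger_force: 0.0
2.75 [547.29143376 -29.74552921 276.01702528] [[1.0, 0.003, -0.001], [0.003, -1.0, -0.001], [-0.001, 0.001, -1.0]] [-15.5   4.9  92.9  -0.   82.2  74.3]
[[282.9, 0.0, 316.4], [0.0, 282.9, 197.9], [0.0, 0.0, 1.0]] [[0.001, 0.957, 0.29, 622.273], [-1.0, 0.001, 0.0, -31.149], [-0.0, -0.29, 0.957, 418.402], [0.0, 0.0, 0.0, 1.0]]
pump 0.9 [244.2, 107.7, 334.8, 280.9]
handle 0.82 [243.2, 107.9, 332.0, 281.8]
index 0.97 [245.8, 106.1, 333.6, 280.7]
oiler 0.63 [263.6, 20.7, 321.3, 84.7]
tin 0.63 [168.5, 118.1, 235.5, 169.9]
```

View pics/w1.png

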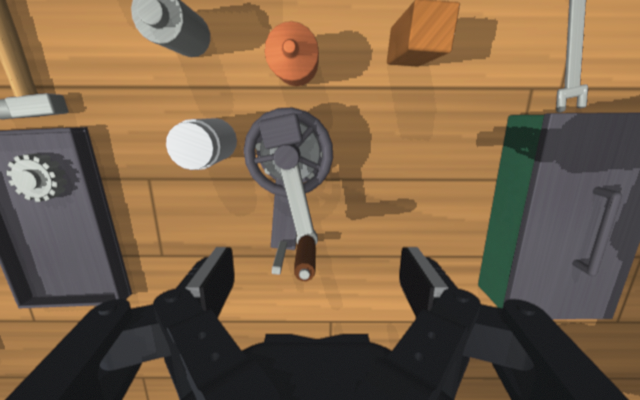

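The wrist view shows the hub at (286,156), the handle top at (304,274), the post top at (277,270), the oiler spout at (289,46), the tin lid at (191,144) and the gear at (33,178). I triangulate these with the fixed cameras.

Run:
```python
from h import *
W=np.load("w1.npy",allow_pickle=True).item()
T,Sc=[robot.camera_params(c) for c in("top","scene")]
t=lambda u,v:(130+u/2.6,130+v/2.6)
s=lambda u,v:(230+u/2.7,120+v/2.7)
for n,w,tt,ss,z in [("hub",(286,156),(468,216),(238,250),90),("handle",(304,274),(492,304),(110,157),162),("post",(277,270),(457,350),(99,204),90),("spout",(289,46),(476,117),(358,287),100),("tinlid",(191,144),(374,211),(306,197),92)]:
    print(n,"WTS",tri([(W,w),(T,t(*tt)),(Sc,s(*ss))]),"W@z",plane(W,w,z),"T@z",plane(T,t(*tt),z),"S@z",plane(Sc,s(*ss),z))
B=dict(oiler=([346.2,226.5,375.1,269.4],[303.6,171.2,321.7,193.3],[263.6,20.7,321.3,84.7]),tin=([331.2,188,355,228.9],[262.6,202.8,284.7,222.4],[167,118.1,235.5,169.9]))
for n,b in B.items(): print(n,fit(n,list(zip((Sc,T,W),b)),(600,50)))
for c in((85,128),(130,300),(20,306),):print("tray",plane(W,c,30))
print("gear",plane(W,(33,178),28))
```

```text
hub WTS [571.3   5.8  89. ] W@z [573.6   4.1  90. ] T@z [567.8   6.   90. ] S@z [572.3   7.2  90. ]
handle WTS [463.8 -17.9 164. ] W@z [462.6 -18.6 162. ] T@z [462.7 -18.2 162. ] S@z [462.7 -13.6 162. ]
post WTS [420.2  20.4  85.5] W@z [423.7  20.4  90. ] T@z [419.1  19.2  90. ] S@z [424.6  15.3  90. ]
spout WTS [684.8  -3.2  95. ] W@z [686.3  -3.3 100. ] T@z [679.9  -4.  100. ] S@z [688.   -8.7 100. ]
tinlid WTS [582.3 114.5  85.9] W@z [587.4 111.8  92. ] T@z [574.1 111.3  92. ] S@z [587.7 110.3  92. ]
oiler (array([686. ,  -4.2,  93.3]), np.float64(2.01))
tin (array([583.1, 116.7,  83.9]), np.float64(1.03))
tray [601.7 277.7  30. ]
tray [332.3 268.7  30. ]
tray [320.6 449.4  30. ]
gear [532.8 368.9  28. ]
```

```bash
python3 -m crank '[{"rot":[0,0,0],"slide":[0.92,-0.17,0.9],"fingers":-1},{"rot":[0,0,0],"slide":[0.92,-0.17,0.9],"fingers":-1},{"rot":[0,0,0],"slide":[0.92,-0.17,0.9],"fingers":-1},{"rot":[0,0,0],"slide":[0.92,-0.17,0.9],"fingers":-1},{"rot":[0,0,0],"slide":[0.92,-0.17,0.9],"fingers":-1},{"rot":[0,0,0],"slide":[0.92,-0.17,0.9],"fingers":-1},{"rot":[0,0,0],"slide":[0.92,-0.17,0.9],"fingers":-1}]'
python3 - <<'E'
from h import *
s=robot.observe();print(s["time"],s["ee_pos"])
p=robot.camera_params("wrist");im=robot.capture("wrist");cv2.imwrite("pics/w2.png",im[:,:,::-1])
for b in robot.boxes_of("wrist","oiler")[:2]: print(b["conf"],(np.array(b["rect"])*[640,400,640,400]).round(1).tolist())
q=proj(p,model("oiler",685,-4,100));print(box(q).round(1),proj(p,[685,-4,100]).round(1))
for u in q: cv2.circle(im,tuple(int(v) for v in u),1,(0,255,0),-1)
cv2.imwrite("pics/w2.png",im[:,:,::-1])
E
```

```text
time: 3.63
ee_pos: [684.2, -5.0, 138.5]
orientation: [[1.0, -0.0, -0.005], [-0.0, -1.0, 0.001], [-0.005, -0.001, -1.0]]
contact_force: [0.1, -0.1, -0.2]
opening: 85.3
finger_force: 0.0
3.6333 [684.24795828  -5.04398521 138.51339128]
0.82 [276.9, 157.3, 348.6, 243.2]
0.52 [79.4, 126.9, 199.0, 206.5]
[274.6 158.1 351.9 246.8] [[312.8 224.7]]
```

View pics/w2.png

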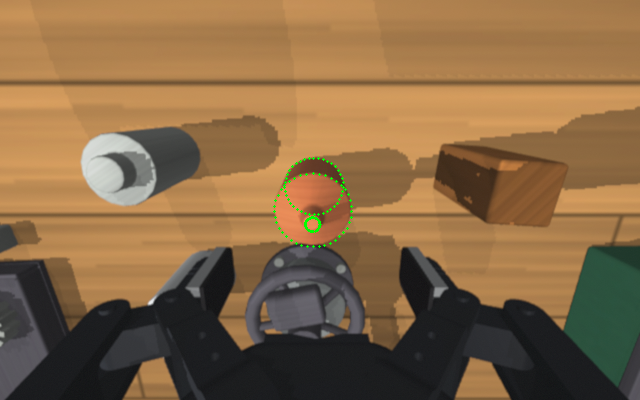

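The projected oiler model overlays the can at (313,210), centred between the fingers. I go down, grip and lift.

```bash
python3 -m crank '[{"rot":[0,0,0],"slide":[0.01,0,0.3],"fingers":-1},{"rot":[0,0,0],"slide":[0.01,0,0.5],"fingers":-1},{"rot":[0,0,0],"slide":[0.01,0,0.67],"fingers":-1},{"rot":[0,0,0],"slide":[0.01,0,0.67],"fingers":-1},{"rot":[0,0,0],"slide":[0.01,0,0.67],"fingers":-1},{"rot":[0,0,0],"slide":[0.01,0,0.67],"fingers":1},{"rot":[0,0,0],"slide":[0.01,0,0.67],"fingers":1},{"rot":[0,0,0],"slide":[0.01,0,0.67],"fingers":1},{"rot":[0,0,0],"slide":[0.01,0,0.67],"fingers":1},{"rot":[0,0,0],"slide":[0.01,0,0.67],"fingers":1}]'
python3 -m crank '[{"rot":[0,0,0],"slide":[0,0,0],"fingers":1},{"rot":[0,0,0],"slide":[0,0,0],"fingers":1},{"rot":[0,0,0],"slide":[0,0,0],"fingers":1},{"rot":[0,0,0],"slide":[0,0,0],"fingers":1}]'
```

```text
time: 4.57
ee_pos: [689.4, -4.8, 45.1]
orientation: [[1.0, 0.0, 0.006], [0.0, -1.0, -0.001], [0.006, 0.001, -1.0]]
contact_force: [-0.3, 0.3, 6.9]
opening: 58.0
finger_force: 65.6
time: 4.9
ee_pos: [689.4, -4.8, 45.1]
orientation: [[1.0, 0.0, 0.006], [0.0, -1.0, -0.001], [0.006, 0.001, -1.0]]
contact_force: [-0.8, 1.0, 6.9]
opening: 57.8
finger_force: 65.6
```

```bash
python3 -m crank '[{"rot":[0,0,0],"slide":[0,0,-0.2],"fingers":1},{"rot":[0,0,0],"slide":[0,0,-0.4],"fingers":1},{"rot":[0,0,0],"slide":[0,0,-0.6],"fingers":1},{"rot":[0,0,0],"slide":[0,0,-0.8],"fingers":1},{"rot":[0,0,0],"slide":[0,0,-0.8],"fingers":1}]'
python3 -m crank '[{"rot":[0,0,0],"slide":[-0.2,-0.3,0],"fingers":1},{"rot":[0,0,0],"slide":[-0.55,-0.89,0],"fingers":1},{"rot":[0,0,0],"slide":[-0.55,-0.89,0],"fingers":1},{"rot":[0,0,0],"slide":[-0.55,-0.89,0],"fingers":1},{"rot":[0,0,0],"slide":[-0.55,-0.89,0],"fingers":1}]'
python3 -m crank '[{"rot":[0,0,0],"slide":[-0.55,-0.89,0],"fingers":1},{"rot":[0,0,0],"slide":[-0.55,-0.89,0],"fingers":1},{"rot":[0,0,0],"slide":[-0.55,-0.89,0],"fingers":1},{"rot":[0,0,0],"slide":[-0.55,-0.89,0],"fingers":1}]'
python3 -m crank '[{"rot":[0,0,0],"slide":[-0.3,-0.5,0],"fingers":1},{"rot":[0,0,0],"slide":[-0.55,-0.85,0],"fingers":1},{"rot":[0,0,0],"slide":[-0.55,-0.85,0],"fingers":1},{"rot":[0,0,0],"slide":[-0.55,-0.85,0],"fingers":1},{"rot":[0,0,0],"slide":[-0.55,-0.85,0],"fingers":1},{"rot":[0,0,0],"slide":[-0.55,-0.85,0],"fingers":1}]'
python3 - <<'E'
from h import *
s=robot.observe();print(s["time"],s["ee_pos"])
p=robot.camera_params("wrist");im=robot.capture("wrist")
X,Y=s["ee_pos"][:2]
for n,x,y,h in(("oiler",X,Y,100),):
  for z in (30,): 
    q=proj(p,np.c_[C*30+[x,y],np.full(40,6)])
    for u in q: cv2.circle(im,tuple(int(v) for v in u),1,(0,255,0),-1)
q=proj(p,np.c_[C*30+[372,335],np.full(40,6)])
for u in q: cv2.circle(im,tuple(int(v) for v in u),1,(255,0,0),-1)
cv2.imwrite("pics/w3.png",im[:,:,::-1])
E
```

```text
time: 5.32
ee_pos: [691.3, -5.2, 170.7]
orientation: [[1.0, 0.001, 0.014], [0.001, -1.0, -0.003], [0.014, 0.003, -1.0]]
contact_force: [2.1, 0.4, -1.1]
opening: 57.6
finger_force: 66.0
time: 5.73
ee_pos: [600.4, 134.4, 160.8]
orientation: [[1.0, 0.005, -0.002], [0.005, -1.0, 0.002], [-0.002, -0.002, -1.0]]
contact_force: [1.3, -0.8, -2.5]
opening: 57.4
finger_force: 66.0
time: 6.07
ee_pos: [519.9, 264.4, 161.1]
orientation: [[1.0, 0.001, 0.0], [0.001, -1.0, 0.001], [0.0, -0.001, -1.0]]
contact_force: [0.4, 1.2, -2.9]
opening: 57.5
finger_force: 66.1
time: 6.57
ee_pos: [438.2, 391.1, 161.1]
orientation: [[1.0, 0.004, 0.001], [0.004, -1.0, 0.0], [0.001, -0.0, -1.0]]
contact_force: [0.3, -1.0, -2.8]
opening: 57.3
finger_force: 66.2
6.5667 [438.20518742 391.08181427 161.07992306]
```

View pics/w3.png

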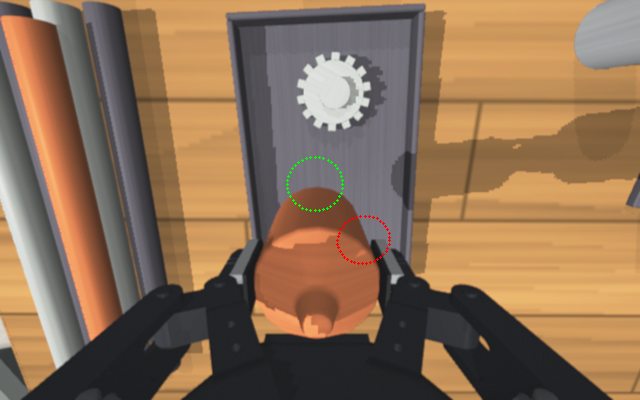

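The can hangs straight in the grip, its base edge at row 188. The green target ring for the oiler and the red one for the tin both lie inside the tray, clear of the gear at (335,92). I check the height of the base, then lower.

```bash
python3 - <<'E'
from h import *
p=robot.camera_params("wrist")
for zb in(106,111,116,121,126):
    q=box(proj(p,np.c_[C*30+[438,391],np.full(40,zb)]));print(zb,q.round(1))
E
python3 -m crank '[{"rot":[0,0,0],"slide":[0,0,0.2],"fingers":1},{"rot":[0,0,0],"slide":[0,0,0.4],"fingers":1},{"rot":[0,0,0],"slide":[0,0,0.55],"fingers":1},{"rot":[0,0,0],"slide":[0,0,0.6],"fingers":1},{"rot":[0,0,0],"slide":[0,0,0.6],"fingers":1},{"rot":[0,0,0],"slide":[0,0,0.6],"fingers":1}]'
```

```text
106 [273.  179.6 353.4 255. ]
111 [272.  181.2 354.3 258.2]
116 [270.9 182.9 355.2 261.5]
121 [269.8 184.7 356.1 264.9]
126 [268.6 186.6 357.1 268.6]
time: 7.12
ee_pos: [440.2, 389.4, 71.4]
orientation: [[1.0, -0.001, 0.001], [-0.001, -1.0, 0.0], [0.001, -0.0, -1.0]]
contact_force: [0.6, 0.4, -2.1]
opening: 57.7
finger_force: 66.1
```

```bash
python3 -m crank '[{"rot":[0,0,0],"slide":[0,0,0.05],"fingers":1},{"rot":[0,0,0],"slide":[0,0,0.11],"fingers":1},{"rot":[0,0,0],"slide":[0,0,0.11],"fingers":1},{"rot":[0,0,0],"slide":[0,0,0.11],"fingers":1}]'
python3 - <<'E'
from h import *
p=robot.camera_params("scene");im=robot.capture("scene");s=robot.observe();x,y,z=s["ee_pos"]
u,v=proj(p,[x,y,30])[0].astype(int);print(u,v)
c=im[v-50:v+40,u-60:u+60];cv2.imwrite("pics/sc4.png",cv2.resize(c,None,fx=6,fy=6,interpolation=3)[:,:,::-1])
E
```

```text
time: 7.45
ee_pos: [438.8, 389.8, 54.1]
orientation: [[1.0, 0.0, -0.001], [0.0, -1.0, -0.0], [-0.001, 0.0, -1.0]]
contact_force: [-0.1, 0.3, -3.3]
opening: 57.3
finger_force: 66.2
337 159
```

View pics/sc4.png

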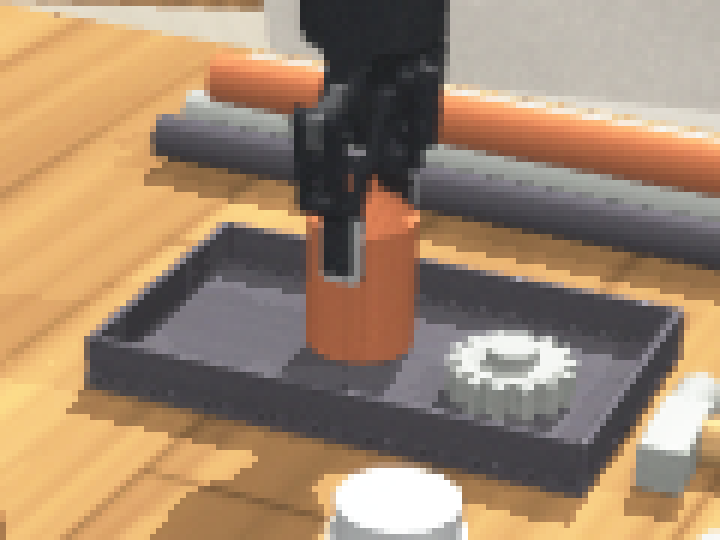

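The can hangs upright just above the tray floor, left of the gear. I lower it in small steps, watching the force.

```bash
python3 -m crank '[{"rot":[0,0,0],"slide":[0,0,0.02],"fingers":1},{"rot":[0,0,0],"slide":[0,0,0.02],"fingers":1},{"rot":[0,0,0],"slide":[0,0,0.02],"fingers":1}]' | egrep 'ee_pos|contact'
python3 -m crank '[{"rot":[0,0,0],"slide":[0,0,0.015],"fingers":1},{"rot":[0,0,0],"slide":[0,0,0.015],"fingers":1},{"rot":[0,0,0],"slide":[0,0,0.015],"fingers":1}]' | egrep 'ee_pos|contact'
```

```text
ee_pos: [439.1, 390.0, 51.3]
contact_force: [-0.4, 0.1, -2.1]
ee_pos: [439.3, 390.1, 51.2]
contact_force: [-6.6, -4.2, 13.0]
```

```bash
python3 -m crank '[{"rot":[0,0,0],"slide":[0,0,-0.02],"fingers":1},{"rot":[0,0,0],"slide":[0,0,-0.02],"fingers":-1},{"rot":[0,0,0],"slide":[0,0,-0.02],"fingers":-1},{"rot":[0,0,0],"slide":[0,0,-0.02],"fingers":-1},{"rot":[0,0,0],"slide":[0,0,-0.02],"fingers":-1},{"rot":[0,0,0],"slide":[0,0,-0.02],"fingers":-1}]'
python3 -m crank '[{"rot":[0,0,0],"slide":[0,0,-0.15],"fingers":-1},{"rot":[0,0,0],"slide":[0,0,-0.4],"fingers":-1},{"rot":[0,0,0],"slide":[0,0,-0.65],"fingers":-1},{"rot":[0,0,-0.28],"slide":[0,0,-0.9],"fingers":-1},{"rot":[0,0,-0.28],"slide":[0,0,-0.9],"fingers":-1},{"rot":[0,0,-0.28],"slide":[0,0,-0.9],"fingers":-1},{"rot":[0,0,-0.28],"slide":[0,0,-0.9],"fingers":-1},{"rot":[0,0,-0.28],"slide":[0,0,-0.9],"fingers":-1},{"rot":[0,0,-0.28],"slide":[0,0,-0.9],"fingers":-1},{"rot":[0,0,-0.28],"slide":[0,0,-0.9],"fingers":-1}]'
python3 -m crank '[{"rot":[0,0,-0.22],"slide":[-0.4,0.96,0],"fingers":-1},{"rot":[0,0,-0.22],"slide":[-0.4,0.96,0],"fingers":-1},{"rot":[0,0,-0.22],"slide":[-0.4,0.96,0],"fingers":-1},{"rot":[0,0,-0.22],"slide":[-0.4,0.96,0],"fingers":-1},{"rot":[0,0,-0.22],"slide":[-0.4,0.96,0],"fingers":-1},{"rot":[0,0,-0.22],"slide":[-0.4,0.96,0],"fingers":-1},{"rot":[0,0,-0.22],"slide":[-0.4,0.96,0],"fingers":-1}]'
python3 - <<'E'
from h import *
im=robot.capture("scene");
for b in robot.boxes_of("scene","oiler")[:2]: print(b["conf"],(np.array(b["rect"])*[640,400,640,400]).round(1).tolist())
p=robot.camera_params("scene");print(box(proj(p,model("oiler",439,390,100)+[0,0,6])).round(1))
E
```

```text
time: 8.5
ee_pos: [439.1, 389.9, 51.9]
orientation: [[1.0, 0.0, -0.0], [0.0, -1.0, -0.0], [-0.0, 0.0, -1.0]]
contact_force: [-0.1, -0.3, 0.9]
opening: 85.8
finger_force: 0.0
time: 9.33
ee_pos: [439.1, 389.9, 186.9]
orientation: [[0.636, 0.772, -0.0], [0.772, -0.636, -0.0], [-0.0, -0.0, -1.0]]
contact_force: [1.0, -0.2, -0.1]
opening: 85.5
finger_force: 0.0
time: 9.92
ee_pos: [511.7, 250.5, 186.9]
orientation: [[0.003, 1.0, -0.0], [1.0, -0.003, -0.0], [-0.0, -0.0, -1.0]]
contact_force: [1.3, 0.5, -0.7]
opening: 85.2
finger_force: 0.0
0.89 [325.5, 137.6, 345.6, 171.7]
0.57 [325.0, 259.4, 358.0, 316.4]
[328.4 137.1 347.4 170.4]
```

```bash
python3 -m crank '[{"rot":[0,0,0],"slide":[-0.92,0.48,0.3],"fingers":-1},{"rot":[0,0,0],"slide":[-0.92,0.48,0.3],"fingers":-1},{"rot":[0,0,0],"slide":[-0.92,0.48,0.3],"fingers":-1},{"rot":[0,0,0],"slide":[-0.92,0.48,0.3],"fingers":-1},{"rot":[0,0,0],"slide":[-0.92,0.48,0.3],"fingers":-1},{"rot":[0,0,0],"slide":[-0.92,0.48,0.3],"fingers":-1}]'
python3 - <<'E'
from h import *
s=robot.observe();print(s["time"],s["ee_pos"])
p=robot.camera_params("wrist");im=robot.capture("wrist")
for b in robot.boxes_of("wrist","tin")[:2]: print(b["conf"],(np.array(b["rect"])*[640,400,640,400]).round(1).tolist())
q=proj(p,model("tin",584,113,92));print(box(q).round(1))
for u in q: cv2.circle(im,tuple(int(v) for v in u),1,(0,255,0),-1)
cv2.imwrite("pics/w5.png",im[:,:,::-1])
E
```

```text
time: 10.52
ee_pos: [582.6, 112.2, 141.1]
orientation: [[0.009, 1.0, -0.002], [1.0, -0.009, 0.0], [0.0, -0.002, -1.0]]
contact_force: [0.9, 0.0, 0.3]
opening: 85.4
finger_force: 0.0
10.5167 [582.60170842 112.17145794 141.06714955]
0.83 [283.1, 155.2, 357.7, 245.3]
0.58 [131.3, 239.0, 366.5, 399.1]
[278.3 155.6 355.7 249.7]
```

View pics/w5.png

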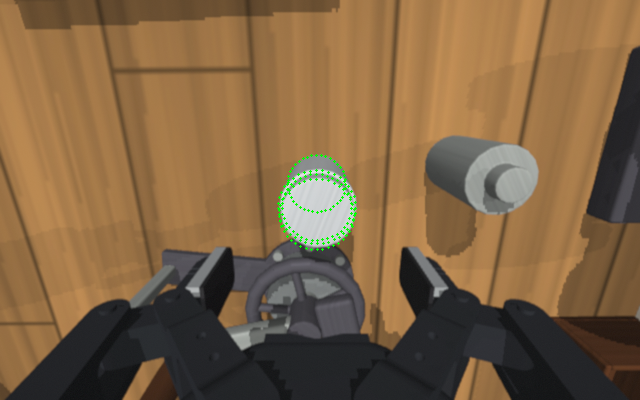

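The tin at (317,200) matches its model and is centred between the fingers. I take it the same way.

```bash
python3 -m crank '[{"rot":[0,0,0],"slide":[0.01,0.01,0.3],"fingers":-1},{"rot":[0,0,0],"slide":[0.01,0.01,0.5],"fingers":-1},{"rot":[0,0,0],"slide":[0.01,0.01,0.66],"fingers":-1},{"rot":[0,0,0],"slide":[0.01,0.01,0.66],"fingers":-1},{"rot":[0,0,0],"slide":[0.01,0.01,0.66],"fingers":-1}]'
python3 -m crank '[{"rot":[0,0,0],"slide":[0,0,0],"fingers":1},{"rot":[0,0,0],"slide":[0,0,0],"fingers":1},{"rot":[0,0,0],"slide":[0,0,0],"fingers":1},{"rot":[0,0,0],"slide":[0,0,0],"fingers":1},{"rot":[0,0,0],"slide":[0,0,0],"fingers":1},{"rot":[0,0,0],"slide":[0,0,0],"fingers":1},{"rot":[0,0,0],"slide":[0,0,0],"fingers":1}]'
python3 -m crank '[{"rot":[0,0,0],"slide":[0,0,-0.2],"fingers":1},{"rot":[0,0,0],"slide":[0,0,-0.4],"fingers":1},{"rot":[0,0,0],"slide":[0,0,-0.6],"fingers":1},{"rot":[0,0,0],"slide":[0,0,-0.8],"fingers":1},{"rot":[0,0,0],"slide":[0,0,-0.8],"fingers":1},{"rot":[0,0,0],"slide":[0,0,-0.8],"fingers":1}]'
```

```text
time: 11.03
ee_pos: [582.8, 116.4, 42.5]
orientation: [[0.003, 1.0, -0.003], [1.0, -0.003, 0.0], [0.0, -0.003, -1.0]]
contact_force: [0.1, 0.3, 1.2]
opening: 85.4
finger_force: 0.0
time: 11.62
ee_pos: [586.0, 115.3, 46.2]
orientation: [[0.004, 1.0, 0.004], [1.0, -0.004, 0.001], [0.001, 0.004, -1.0]]
contact_force: [-1.6, 0.4, 6.7]
opening: 57.8
finger_force: 65.3
time: 12.12
ee_pos: [586.0, 114.8, 166.4]
orientation: [[0.004, 1.0, 0.006], [1.0, -0.004, -0.0], [-0.0, 0.006, -1.0]]
contact_force: [-0.1, 0.3, -4.0]
opening: 57.7
finger_force: 67.0
```

```bash
python3 -m crank '[{"rot":[0,0,0],"slide":[0.3,-0.3,0],"fingers":1},{"rot":[0,0,0],"slide":[0.74,-0.71,0],"fingers":1},{"rot":[0,0,0],"slide":[0.74,-0.71,0],"fingers":1},{"rot":[0,0,0],"slide":[0.74,-0.71,0],"fingers":1},{"rot":[0,0,0],"slide":[0.74,-0.71,0],"fingers":1}]'
python3 -m crank '[{"rot":[0,0,0],"slide":[0.3,-0.3,0],"fingers":1},{"rot":[0,0,0],"slide":[0.74,-0.71,0],"fingers":1},{"rot":[0,0,0],"slide":[0.74,-0.71,0],"fingers":1},{"rot":[0,0,0],"slide":[0.74,-0.71,0],"fingers":1},{"rot":[0,0,0],"slide":[0.74,-0.71,0],"fingers":1},{"rot":[0,0,0],"slide":[0.74,-0.71,0],"fingers":1}]'
python3 -m crank '[{"rot":[0,0,0],"slide":[0,0,0.2],"fingers":1},{"rot":[0,0,0],"slide":[0,0,0.4],"fingers":1},{"rot":[0,0,0],"slide":[0,0,0.55],"fingers":1},{"rot":[0,0,0],"slide":[0,0,0.65],"fingers":1},{"rot":[0,0,0],"slide":[0,0,0.69],"fingers":1},{"rot":[0,0,0],"slide":[0,0,0.69],"fingers":1},{"rot":[0,0,0],"slide":[0,0,0.69],"fingers":1}]'
```

```text
time: 12.53
ee_pos: [472.3, 229.4, 160.7]
orientation: [[0.0, 1.0, -0.006], [1.0, -0.0, 0.001], [0.001, -0.006, -1.0]]
contact_force: [-0.3, 0.0, -3.6]
opening: 58.0
finger_force: 67.1
time: 13.03
ee_pos: [370.2, 338.1, 161.7]
orientation: [[0.001, 1.0, -0.002], [1.0, -0.001, -0.001], [-0.001, -0.002, -1.0]]
contact_force: [0.2, -0.4, -2.8]
opening: 58.1
finger_force: 67.1
time: 13.62
ee_pos: [372.8, 337.2, 59.6]
orientation: [[0.005, 1.0, -0.0], [1.0, -0.005, -0.0], [-0.0, -0.0, -1.0]]
contact_force: [0.0, 0.7, -3.0]
opening: 58.3
finger_force: 67.0
```

```bash
python3 -m crank '[{"rot":[0,0,0],"slide":[0,0,0.03],"fingers":1},{"rot":[0,0,0],"slide":[0,0,0.03],"fingers":1},{"rot":[0,0,0],"slide":[0,0,0.03],"fingers":1}]' | egrep 'ee_pos|contact'
python3 -m crank '[{"rot":[0,0,0],"slide":[0,0,0.012],"fingers":1},{"rot":[0,0,0],"slide":[0,0,0.012],"fingers":1},{"rot":[0,0,0],"slide":[0,0,0.012],"fingers":1}]' | egrep 'ee_pos|contact'
```

```text
ee_pos: [372.6, 337.9, 55.7]
contact_force: [0.4, -0.1, -3.8]
ee_pos: [372.1, 337.8, 53.4]
contact_force: [0.9, -0.5, -3.4]
```

```bash
python3 -m crank '[{"rot":[0,0,0],"slide":[0,0,0],"fingers":-1},{"rot":[0,0,0],"slide":[0,0,0],"fingers":-1},{"rot":[0,0,0],"slide":[0,0,0],"fingers":-1},{"rot":[0,0,0],"slide":[0,0,0],"fingers":-1},{"rot":[0,0,0],"slide":[0,0,-0.15],"fingers":-1},{"rot":[0,0,0],"slide":[0,0,-0.4],"fingers":-1},{"rot":[0,0,0],"slide":[0,0,-0.65],"fingers":-1},{"rot":[0,0,0],"slide":[0,0,-0.95],"fingers":-1},{"rot":[0,0,0],"slide":[0,0,-0.95],"fingers":-1}]'
python3 -m crank '[{"rot":[0,0,0],"slide":[-0.79,0.2,-0.1],"fingers":-1},{"rot":[0,0,0],"slide":[-0.79,0.2,-0.1],"fingers":-1},{"rot":[0,0,0],"slide":[-0.79,0.2,-0.1],"fingers":-1},{"rot":[0,0,0],"slide":[-0.79,0.2,-0.1],"fingers":-1}]'
python3 -m crank '[{"rot":[0,0,0],"slide":[-0.79,0.2,0],"fingers":-1},{"rot":[0,0,0],"slide":[-0.79,0.2,0],"fingers":-1},{"rot":[0,0,0],"slide":[-0.79,0.2,0],"fingers":-1},{"rot":[0,0,0],"slide":[-0.79,0.2,0],"fingers":-1}]'
python3 -m crank '[{"rot":[0,0,0],"slide":[-0.78,0.2,0],"fingers":-1},{"rot":[0,0,0],"slide":[-0.78,0.2,0],"fingers":-1},{"rot":[0,0,0],"slide":[-0.78,0.2,0],"fingers":-1},{"rot":[0,0,0],"slide":[-0.78,0.2,0],"fingers":-1},{"rot":[0,0,0],"slide":[-0.78,0.2,0],"fingers":-1}]'
python3 - <<'E'
from h import *
s=robot.observe();print(s["time"],s["ee_pos"])
p=robot.camera_params("wrist");im=robot.capture("wrist")
for z in (90,162):
  q=proj(p,np.c_[C*12+[463,-17.5],np.full(40,z)])
  for u in q: cv2.circle(im,tuple(int(v) for v in u),1,(0,255,0),-1)
sc=robot.capture("scene");cv2.imwrite("pics/c6.png",np.hstack([cv2.resize(im[150:],(400,240)) if 0 else im[:,120:520],cv2.resize(sc[120:320,230:430],(400,400))])[:,:,::-1])
E
```

```text
time: 14.87
ee_pos: [376.1, 340.1, 204.2]
orientation: [[0.004, 1.0, 0.012], [1.0, -0.004, 0.007], [0.007, 0.012, -1.0]]
contact_force: [0.8, 0.6, 1.5]
opening: 85.5
finger_force: 0.0
time: 15.2
ee_pos: [403.9, 214.1, 211.9]
orientation: [[0.009, 1.0, 0.003], [1.0, -0.009, -0.002], [-0.002, 0.003, -1.0]]
contact_force: [0.7, -0.5, -0.0]
opening: 85.0
finger_force: 0.0
time: 15.53
ee_pos: [432.9, 95.0, 211.1]
orientation: [[0.01, 1.0, 0.002], [1.0, -0.01, -0.003], [-0.003, 0.002, -1.0]]
contact_force: [0.7, -0.5, -0.5]
opening: 85.5
finger_force: 0.0
time: 15.95
ee_pos: [460.9, -17.9, 210.7]
orientation: [[0.008, 1.0, -0.0], [1.0, -0.008, 0.0], [0.0, -0.0, -1.0]]
contact_force: [-0.4, 0.3, -0.8]
opening: 85.6
finger_force: 0.0
15.95 [460.93271946 -17.8993178  210.65253818]
```

View pics/c6.png

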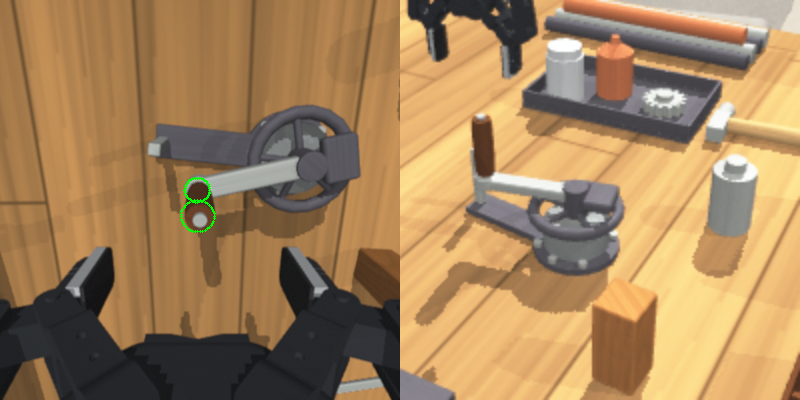

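Both pieces stand upright in the tray and the path is clear. The hub is at crop (313,165), the post top at about (153,149) and the handle top at (200,219). I check the axis and post against the earlier numbers, using the wrist pose that was just read.

```bash
python3 - <<'E'
from h import *
p=robot.camera_params("wrist");W=np.load("w1.npy",allow_pickle=True).item()
for n,c,z,w in(("hub",(433,165),90,(286,156)),("post",(273,149),90,(277,270)),("handle",(320,219),162,(304,274))):print(n,plane(p,c,z),tri([(p,c),(W,w)]))
E
python3 -m crank '[{"rot":[0,0,0],"slide":[0,0.01,0.3],"fingers":-1},{"rot":[0,0,0],"slide":[0,0.01,0.5],"fingers":-1},{"rot":[0,0,0],"slide":[0,0.01,0.65],"fingers":-1},{"rot":[0,0,0],"slide":[0,0.01,0.65],"fingers":-1},{"rot":[0,0,0],"slide":[0,0.01,0.65],"fingers":-1}]'
python3 -m crank '[{"rot":[0,0,0],"slide":[0,0,0],"fingers":1},{"rot":[0,0,0],"slide":[0,0,0],"fingers":1},{"rot":[0,0,0],"slide":[0,0,0],"fingers":1},{"rot":[0,0,0],"slide":[0,0,0],"fingers":1},{"rot":[0,0,0],"slide":[0,0,0],"fingers":1},{"rot":[0,0,0],"slide":[0,0,0],"fingers":1},{"rot":[0,0,0],"slide":[0,0,0],"fingers":1},{"rot":[0,0,0],"slide":[0,0,0],"fingers":1}]'
```

```text
hub [570.9   8.6  90. ] [573.1   6.1  82.9]
post [421.5  24.4  90. ] [419.7  22.5  82.3]
handle [463.9 -17.2 162. ] [463.4 -17.9 162.3]
time: 16.47
ee_pos: [461.0, -15.0, 112.6]
orientation: [[0.002, 1.0, -0.003], [1.0, -0.002, 0.001], [0.001, -0.003, -1.0]]
contact_force: [-0.1, -0.9, 1.3]
opening: 85.6
finger_force: 0.0
time: 17.13
ee_pos: [463.2, -16.9, 114.4]
orientation: [[0.005, 1.0, 0.002], [1.0, -0.005, -0.0], [-0.0, 0.002, -1.0]]
contact_force: [0.6, 1.6, 7.1]
opening: 22.5
finger_force: 59.0
```

The handle is held, 110.3 mm from the axis, as it should be. I work out the arc rows: the crank is at about -18° and has to turn about 378°.

Run:
```python
import numpy as np
P=lambda f:110*np.array([np.sin(np.radians(f)),-np.cos(np.radians(f))])/150 # tool x=world y, tool y=world x
f=-12.3;c=P(f)
for k in range(5):
    r=[]
    for i in range(10):
        f+=7.5; r.append(tuple((P(f)-c).round(2)))
    print(round(f,1),[(float(a),float(b)) for a,b in r]); c=c+np.array(r[-1])
```

```text
62.7 [(0.09, -0.01), (0.19, -0.02), (0.29, -0.01), (0.38, 0.02), (0.47, 0.05), (0.55, 0.1), (0.63, 0.16), (0.7, 0.22), (0.76, 0.3), (0.81, 0.38)]
137.7 [(0.04, 0.09), (0.06, 0.18), (0.08, 0.28), (0.08, 0.37), (0.07, 0.47), (0.04, 0.56), (0.01, 0.65), (-0.04, 0.73), (-0.09, 0.81), (-0.16, 0.88)]
212.7 [(-0.08, 0.06), (-0.16, 0.11), (-0.25, 0.15), (-0.34, 0.17), (-0.43, 0.19), (-0.53, 0.19), (-0.62, 0.18), (-0.72, 0.16), (-0.81, 0.12), (-0.89, 0.07)]
287.7 [(-0.08, -0.05), (-0.15, -0.12), (-0.21, -0.19), (-0.26, -0.28), (-0.29, -0.37), (-0.32, -0.46), (-0.33, -0.55), (-0.34, -0.65), (-0.33, -0.74), (-0.3, -0.84)]
362.7 [(0.03, -0.09), (0.08, -0.17), (0.14, -0.25), (0.2, -0.32), (0.28, -0.38), (0.36, -0.43), (0.45, -0.46), (0.54, -0.49), (0.63, -0.5), (0.73, -0.51)]
```

```bash
python3 -m crank '[{"rot":[0,0,0],"slide":[0.09,-0.01,0],"fingers":1},{"rot":[0,0,0],"slide":[0.19,-0.02,0],"fingers":1},{"rot":[0,0,0],"slide":[0.29,-0.01,0],"fingers":1},{"rot":[0,0,0],"slide":[0.38,0.02,0],"fingers":1},{"rot":[0,0,0],"slide":[0.47,0.05,0],"fingers":1},{"rot":[0,0,0],"slide":[0.55,0.1,0],"fingers":1},{"rot":[0,0,0],"slide":[0.63,0.16,0],"fingers":1},{"rot":[0,0,0],"slide":[0.7,0.22,0],"fingers":1},{"rot":[0,0,0],"slide":[0.76,0.3,0],"fingers":1},{"rot":[0,0,0],"slide":[0.81,0.38,0],"fingers":1}]'
```

```text
time: 17.97
ee_pos: [520.7, 104.5, 114.4]
orientation: [[0.004, 1.0, 0.001], [1.0, -0.004, -0.001], [-0.001, 0.001, -1.0]]
contact_force: [0.0, -6.0, 6.7]
opening: 22.8
finger_force: 60.0
```

```bash
python3 -m crank '[{"rot":[0,0,0],"slide":[0.04,0.09,0],"fingers":1},{"rot":[0,0,0],"slide":[0.06,0.18,0],"fingers":1},{"rot":[0,0,0],"slide":[0.08,0.28,0],"fingers":1},{"rot":[0,0,0],"slide":[0.08,0.37,0],"fingers":1},{"rot":[0,0,0],"slide":[0.07,0.47,0],"fingers":1},{"rot":[0,0,0],"slide":[0.04,0.56,0],"fingers":1},{"rot":[0,0,0],"slide":[0.01,0.65,0],"fingers":1},{"rot":[0,0,0],"slide":[-0.04,0.73,0],"fingers":1},{"rot":[0,0,0],"slide":[-0.09,0.81,0],"fingers":1},{"rot":[0,0,0],"slide":[-0.16,0.88,0],"fingers":1}]'
python3 -m crank '[{"rot":[0,0,0],"slide":[-0.08,0.06,0],"fingers":1},{"rot":[0,0,0],"slide":[-0.16,0.11,0],"fingers":1},{"rot":[0,0,0],"slide":[-0.25,0.15,0],"fingers":1},{"rot":[0,0,0],"slide":[-0.34,0.17,0],"fingers":1},{"rot":[0,0,0],"slide":[-0.43,0.19,0],"fingers":1},{"rot":[0,0,0],"slide":[-0.53,0.19,0],"fingers":1},{"rot":[0,0,0],"slide":[-0.62,0.18,0],"fingers":1},{"rot":[0,0,0],"slide":[-0.72,0.16,0],"fingers":1},{"rot":[0,0,0],"slide":[-0.81,0.12,0],"fingers":1},{"rot":[0,0,0],"slide":[-0.89,0.07,0],"fingers":1}]'
```

```text
time: 18.8
ee_pos: [652.3, 80.2, 114.4]
orientation: [[0.004, 1.0, 0.0], [1.0, -0.004, 0.0], [0.0, 0.0, -1.0]]
contact_force: [-3.2, 0.5, 7.8]
opening: 22.4
finger_force: 60.1
time: 19.63
ee_pos: [662.3, -54.5, 114.4]
orientation: [[0.004, 1.0, 0.003], [1.0, -0.004, -0.0], [-0.0, 0.003, -1.0]]
contact_force: [2.1, 1.0, 6.2]
opening: 22.6
finger_force: 59.8
```

```bash
python3 -m crank '[{"rot":[0,0,0],"slide":[-0.08,-0.05,0],"fingers":1},{"rot":[0,0,0],"slide":[-0.15,-0.12,0],"fingers":1},{"rot":[0,0,0],"slide":[-0.21,-0.19,0],"fingers":1},{"rot":[0,0,0],"slide":[-0.26,-0.28,0],"fingers":1},{"rot":[0,0,0],"slide":[-0.29,-0.37,0],"fingers":1},{"rot":[0,0,0],"slide":[-0.32,-0.46,0],"fingers":1},{"rot":[0,0,0],"slide":[-0.33,-0.55,0],"fingers":1},{"rot":[0,0,0],"slide":[-0.34,-0.65,0],"fingers":1},{"rot":[0,0,0],"slide":[-0.33,-0.74,0],"fingers":1},{"rot":[0,0,0],"slide":[-0.3,-0.84,0],"fingers":1}]'
python3 -m crank '[{"rot":[0,0,0],"slide":[0.03,-0.09,0],"fingers":1},{"rot":[0,0,0],"slide":[0.08,-0.17,0],"fingers":1},{"rot":[0,0,0],"slide":[0.14,-0.25,0],"fingers":1},{"rot":[0,0,0],"slide":[0.2,-0.32,0],"fingers":1},{"rot":[0,0,0],"slide":[0.28,-0.38,0],"fingers":1},{"rot":[0,0,0],"slide":[0.36,-0.43,0],"fingers":1},{"rot":[0,0,0],"slide":[0.45,-0.46,0],"fingers":1},{"rot":[0,0,0],"slide":[0.54,-0.49,0],"fingers":1},{"rot":[0,0,0],"slide":[0.63,-0.5,0],"fingers":1},{"rot":[0,0,0],"slide":[0.73,-0.51,0],"fingers":1}]'
python3 -m crank '[{"rot":[0,0,0],"slide":[0.02,0,0],"fingers":1},{"rot":[0,0,0],"slide":[0.03,0,0],"fingers":1},{"rot":[0,0,0],"slide":[0.03,0,0],"fingers":1}]'
python3 - <<'E'
from h import *
s=robot.observe();print(s["ee_pos"]);im=robot.capture("top")
cv2.imwrite("pics/t7.png",cv2.resize(im[170:290,250:370],None,fx=5,fy=5,interpolation=3)[:,:,::-1])
E
```

```text
time: 20.47
ee_pos: [536.0, -98.2, 114.4]
orientation: [[0.005, 1.0, 0.003], [1.0, -0.005, 0.0], [0.0, 0.003, -1.0]]
contact_force: [4.6, 3.4, 7.1]
opening: 22.7
finger_force: 59.7
time: 21.3
ee_pos: [460.6, 11.2, 114.4]
orientation: [[0.005, 1.0, 0.004], [1.0, -0.005, -0.002], [-0.002, 0.004, -1.0]]
contact_force: [10.9, -2.3, -0.9]
opening: 22.5
finger_force: 59.3
time: 21.55
ee_pos: [461.0, 16.1, 114.3]
orientation: [[0.004, 1.0, 0.004], [1.0, -0.004, -0.001], [-0.001, 0.004, -1.0]]
contact_force: [5.0, 2.0, 3.9]
opening: 22.5
finger_force: 59.9
[461.00011888  16.08564522 114.34663214]
```

```bash
python3 -m crank '[{"rot":[0,0,0],"slide":[0,0,0],"fingers":-1},{"rot":[0,0,0],"slide":[0,0,0],"fingers":-1},{"rot":[0,0,0],"slide":[0,0,0],"fingers":-1},{"rot":[0,0,0],"slide":[0,0,0],"fingers":-1},{"rot":[0,0,0],"slide":[0,0,-0.3],"fingers":-1},{"rot":[0,0,0],"slide":[0,0,-0.6],"fingers":-1},{"rot":[0,0,0],"slide":[0,0,-0.8],"fingers":-1},{"rot":[0,0,0],"slide":[-0.7,0.3,-0.9],"fingers":-1},{"rot":[0,0,0],"slide":[-0.7,0.3,-0.9],"fingers":-1},{"rot":[0,0,0],"slide":[-0.7,0.3,-0.9],"fingers":-1}]'
python3 -m crank '[{"rot":[0,0,0],"slide":[0,0,0],"fingers":-1},{"rot":[0,0,0],"slide":[0,0,0],"fingers":-1}]'
python3 - <<'E'
from h import *
A=np.array([(463.2,-16.9),(520.7,104.5),(652.3,80.2),(662.3,-54.5),(536,-98.2),(461,16.1)])
print(least_squares(lambda v:np.hypot(*(A-v[:2]).T)-v[2],[571,6,110]).x)
p=robot.camera_params("wrist");im=robot.capture("wrist")
np.save("w8.npy",{k:np.array(v) for k,v in p.items()},allow_pickle=True)
cv2.imwrite("pics/w8full.png",im[:,:,::-1])
uv=proj(p,[[571,6,90],[421,20,90],[461,16,162]]);print(uv.round(1))
l=uv.min(0).astype(int)-30;h=uv.max(0).astype(int)+30;l=np.maximum(l,0);print(l,h)
c=im[l[1]:h[1],l[0]:h[0]];print(c.shape)
cv2.imwrite("pics/w8.png",cv2.resize(c,None,fx=3,fy=3,interpolation=3)[:600,:800,::-1])
E
```

```text
time: 22.43
ee_pos: [504.7, -91.0, 249.7]
orientation: [[0.004, 1.0, 0.002], [1.0, -0.004, -0.002], [-0.002, 0.002, -1.0]]
contact_force: [0.9, 0.2, -0.2]
opening: 85.6
finger_force: 0.0
time: 22.6
ee_pos: [503.7, -90.2, 247.8]
orientation: [[0.007, 1.0, -0.001], [1.0, -0.007, 0.001], [0.001, -0.001, -1.0]]
contact_force: [-0.5, 0.3, -0.5]
opening: 85.4
finger_force: 0.0
[570.65939373   6.37438574 110.06794428]
[[382.5  86.5]
 [229.9  72.6]
 [256.   64.8]]
[199  34] [412 116]
(82, 213, 3)
```

View pics/w8.png

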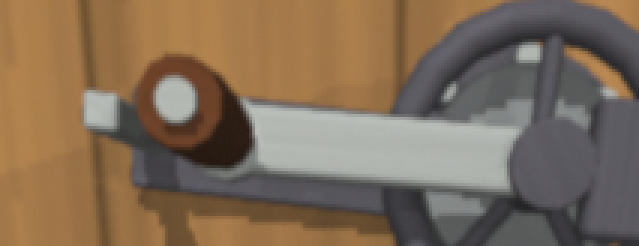

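The crop shows the post top at (101,110), the handle top at (175,98) and the hub at (554,163). I work out the angle between crank and post.

Run:
```python
from h import *
p=np.load("w8.npy",allow_pickle=True).item();f=lambda u,v:(199+u/3,34+v/3)
hub=plane(p,f(554,163),90);post=plane(p,f(101,110),90);hd=plane(p,f(175,98),162)
an=lambda a:np.degrees(np.arctan2(a[1]-hub[1],hub[0]-a[0])).round(2)
print(hub,post,hd,"post",an(post),"handle",an(hd))
# arm edges at z=86
for e in((260,102),(500,127),(260,172),(500,190)):print(plane(p,f(*e),86))
h2=np.array([570.7,6.4]);print("post vs circle centre",np.degrees(np.arctan2(post[1]-h2[1],h2[0]-post[0])),"handle",np.degrees(np.arctan2(16.1-6.4,570.7-461)))
```

```text
[572.2   4.3  90. ] [423.8  21.7  90. ] [461.9  14.7 162. ] post 6.69 handle 5.39
[475.3  24.2  86. ]
[554.6  15.9  86. ]
[474.4   2.6  86. ]
[555.4  -3.8  86. ]
post vs circle centre 5.946059207297722 handle 5.053120958020182
```

The crank points within about 1° of the post. Both pieces stand upright in the tray, and the hand is clear of everything, so I hand the job in.

```bash
python3 -c "
from bench import robot
print(robot.hand_in())"
```

```text
the job is handed in; nothing more can be done
None
```

The job is handed in (no verdict came back): the oil can and the tin stand upright in the tray, the block and roller were not touched, and the crank was wound clockwise past the post and one more full turn, released about 1° short of the post by my measurement, at about 23 s.

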